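# Open the shutter of the light unit behind its guard with the bent rod

## Robot

A 6-joint arm with a two-finger parallel gripper is mounted at the origin on the work surface. World frame = base frame: x ahead of the robot, y to its left, z up, the work surface at z = 0. Lengths are in m, angles in degrees, forces in N, time in s.
With the tool pointing down it reaches from about 0.35 to 0.975 m from the base axis. Payload 7.1 kg.
Tool frame: the origin (TCP) lies midway between the tips of the shut fingers; the grasp point (between the pads) lies 19 mm behind it (ctrl.grip_point_offset is the distance from the TCP to the grasp point, in m); z points along the fingers, y is the direction in which the jaws open and shut (so a half turn about z gives the same grasp; the last joint's range is limited). The gripper opens to 88 mm and grips with 3 to 60 N. Pads are 20 mm wide; open, the fingers measure 115 mm over their backs; the gripper's body (75 mm by 178 mm) begins 61 mm behind the grasp point.
Start: joints at [-78.094, 24.242, 93.386, -0, 62.372, -1.089], TCP at [0.141, -0.609, 0.223] pointing down, gripper open.
Joint ranges: [-172.04, 172.04], [-51.8, 120.97], [4.93, 147.93], [-75.15, 255.16], [6.16, 154.13], [-145.62, 145.62]. Speed limits (degrees/s): [136.94, 136.94, 172.46, 180, 180, 180].

## Interface

Orientations are given as a 3x3 rotation matrix whose columns are the frame's x, y, z axes.
In Python, from bench import ctrl, cams gives the robot as it stands.
- The arm moves only by the tool apply_moves, never from a script. Its argument "rows" is a list of rows, each an object of numbers: "fingers": the closure in counts, from 0 (fully open) to 255 (shut); "dx", "dy", "dz": the shift along the world's x, y, z in cm; "spin": the turn about the world's z in rad. In form: [{"fingers": .., "dx": .., "dy": .., "dz": .., "spin": ..}, ...]. A call has 1 to 20 rows; each row is the pose to reach, as a shift and turn from the pose measured when the call began; what a row does not reach only later rows make up. A row lasts 1/12 s, in which the tool goes at most 41.7 mm and 7.16 degrees, less where a joint would pass 70% of its speed; a pose out of reach is approached as far as the arm can. A call with a gripper value outside its range is refused whole. The fingers move at their own pace and stop on an object; "grip_force" is the grip in N (left out, the last holds). Time passes only in rows, so rows that repeat a pose let the fingers close. It gives the time, the measured TCP pose, the force and the opening at its end, in the units of the state.
- ctrl.get_obs(): the state, without advancing time (a new reading comes with each control period).
- cams.camera(name): name is "scene" or "side" or "wrist"; returns a dict with "img" (400x640x3 uint8, blue, green, red), "range_z" (400x640 float32, m along the optical axis (not along the pixel's ray), 0 where there is no reading), "fx", "fy", "cx", "cy" (pixels), "R" (3x3) and "t" (3): a world point X has camera coordinates R X + t. Camera axes: x right, y down, z forward; pixel columns grow to the right and rows downward; lengths in m; the calibration is good to about 2 mm. A picture is of the moment at which its call begins.
- ctrl.finish_job(): hands the job in, once; it reports no verdict.
The state is a dict: "time": time; "q": joint angles; "qvel": joint speeds; "effort": joint torques, N m; "tcp_pos": TCP position; "orientation": TCP orientation; "wrist_force": force on the tool from outside, world axes, zero at the start; "moment": the same for the moment, N m; "width": opening from 0.0 (shut) to 1.0 (fully open).
Only numpy, scipy, OpenCV 4.12 (cv2) and the standard library are available. Lean on these libraries where they do the work, as an engineer would, in place of code of your own. Each camera call takes 0.05 s, during which the arm holds its last target. There are 200 camera calls.

## Task

Take the bent rod by its handle off its rest, reach with it over the guard of the light unit, and with its down-turned leg draw the slide lever behind the guard fully home towards the guard; keep drawing it against its stop with a steady pull of about 10 N for a second, and never load the unit with more than 20 N. Then hang the rod back on its rest as it was, handle towards the robot, and let go. Touch the unit and lever with the rod alone, and leave everything else where it stands.

Things in the scene. Friction and masses are not known exactly. Their poses are not given: they have to be found in the camera images.
- unit: Light unit, fixed: white box, x -50 to +120 mm, y +-60 mm, top 60 mm above the table, with an upright guard across its robot-side end and a slide lever behind that. Origin on the table, 30 mm on the guard's side of the shut lever's tab; +x points from the guard to the lever, away from the robot; z up. Nothing but guard and lever stands above the box's top.
- guard_top (a point): Middle of the top edge of the unit's aluminium guard plate, 136 mm above the table, at x = -42 mm of the unit. Plate 4 mm thick along x, y +-58 mm, from the box's top up; side flanges of the same height at y = +-56.5 mm (3 mm thick) reach back to x = -18 mm of the unit. Axes as the unit's.
- lever (a joint): Slide lever of the shutter, m: 0 = shut (tab's centre at x = +30 mm of the unit); grows as it moves along the unit's -x, towards the guard. Fully home is where it meets a hard end stop hidden in the box; a set screw puts that stop anywhere between 0.020 and 0.034, differently each time, so it is found by feel. Friction about 3 N, no spring: it stays where left. Starts at 0 to 0.008.
- lever_tab (a point): Centre of the lever's black upright tab, 81 mm above the table. The tab is 10 mm thick along the unit's x, 26 mm wide along y and reaches from 62 to 100 mm above the table. Axes as the unit's.
- rod: Loose bent rod, about 0.14 kg, balance point near x = +70 mm: upright grey handle block (24 mm along x, 18 mm along y, 80 mm high; pinch it along y from above); a 9 mm steel rod leaves it, runs level along +x, axis 34 mm above the origin, then turns straight down at x = +135 mm; its end is 41.5 mm below the origin. Origin: the handle's centre, z up. Starts hung on the rest.
- rod_tip (a point): Lower end of the rod's down-turned leg, (135, 0, -41.5) mm from the rod's origin. Axes as the rod's.
- rest: Rest for the rod, fixed: dark plate 110 x 80 x 8 mm with two 6 mm thick posts at x = -26 and +26 mm, each with a 90 degree V notch open upwards, edges 113 mm above the table, 34 mm apart. The rod's level part lies in both Vs along x. Origin: plate's underside centre; +x away from the robot, z up. Hung up, the rod's origin is 66 mm above the table, near x = -74 mm, y = 0 of the rest.
- flask_mid (a point): Bystander, to be left alone: flat clear culture flask, 100 x 75 x 35 mm, with a capped neck towards +x. The point is its centre.
- dish_mid (a point): Bystander, to be left alone: round flat glass dish with lid, 60 mm across, 19 mm high. The point is its centre.
- objective_mid (a point): Bystander, to be left alone: steel microscope objective standing on its thread, 32 mm across, 50 mm high. The point is its centre.
- reagent_mid (a point): Bystander, to be left alone: amber bottle, 60 mm across, 130 mm high. The point is its centre.
- tipbox_mid (a point): Bystander, to be left alone: grey box with a clear lid, 85 x 120 x 68 mm. The point is its centre.
- beaker_mid (a point): Bystander, to be left alone: glass beaker, 64 mm across, 85 mm high. The point is its centre.
There are look-alikes about, which are no part of the job. What is shaped like the unit but brown or red is not meant.

How it is judged (in metres and radians):
On the way, in this order (a step that is already met when the one before it is completed fails the run):
1. the rod is lifted off its rest, at least 20 mm up (height (world z) of rod above 0.086 m and contact force between rod and rest below 0.1 N), for 0.2 s.
2. the lever is home and the rod pulls it against its stop, standing still, with 6 to 15 N for 0.5 s (value of joint lever above 0.018 m and velocity of joint lever between -0.002 and 0.002 m/s and contact force between rod and unit between 6 and 15 N), for 0.5 s.
At the end, for the whole second after the job is handed in: The lever is left home (its joint above 0.018); the rod hangs at rest in both Vs of its rest, handle towards the robot: its origin 60 to 72 mm above the table, 48 to 100 mm from the rest's origin towards its -x, handle and leg within 15 mm of the rest's middle line, upright within 0.15 rad (value of joint lever above 0.018 m and x of rod in the frame of rest between -0.1 and -0.048 m and y of rod in the frame of rest between -0.015 and 0.015 m and y of rod_tip in the frame of rest between -0.015 and 0.015 m and height (world z) of rod between 0.06 and 0.072 m and angle between rod's own z axis and vertical below 0.15 rad and linear speed of rod below 0.02 m/s); the robot touches nothing.
It fails at once if the rod loads the light unit or its lever with more than 20 N (contact force between rod and unit above 20 N).
It fails at once if the fingers or the arm touch the light unit or its lever (contact force between any of the fingers, the arm and unit above 1 N).
It fails at once if a bystander is moved by more than 30 mm (distance of any of flask_mid, dish_mid, objective_mid, reagent_mid, tipbox_mid, beaker_mid from where it was at the start of the episode above 0.03 m).
It also fails if it takes over 64 s, if anything falls off the work surface, if the arm or the gripper's body presses on something with over 40 N, if the wrist force passes 120 N, or if a joint passes its speed limit or range.

## Working session

There is one attempt and no reset: what is moved stays moved. The work goes in short steps, Python scripts to look and compute and a tool call to move; the robot and the scene stay as the last step left them, time stands still between calls to the robot, and variables do not carry over. Pictures are saved under pics/ and viewed, about 8 in all and at most 12, crops included, and the job is handed in when it is done.

Besides the shell and the picture viewer there is one more tool, called after "Call:" in YAML: its name, and indented under it one key for each argument. apply_moves: Moves the arm, as the interface text tells. Its arguments: {"type":"object","properties":{"rows":{"type":"array"},"grip_force":{"type":"number"}},"required":["rows"]}

```bash
mkdir -p pics
cat > h.py <<'E'
from bench import ctrl, cams
import numpy as np, cv2
def save(n):
    c=cams.camera(n); np.savez(f'{n}.npz',**c); return c
def load(n): return dict(np.load(f'{n}.npz'))
def pts(c):
    v,u=np.mgrid[0:400,0:640]; z=c['range_z']
    P=np.stack([(u-c['cx'])/c['fx']*z,(v-c['cy'])/c['fy']*z,z],-1)
    return (P-c['t'])@c['R']   # R^T (P-t)
def ray(c,u,v,h):
    d=np.array([(u-c['cx'])/c['fx'],(v-c['cy'])/c['fy'],1])@c['R']; o=-c['R'].T@c['t']
    return o+d*(h-o[2])/d[2]
E
python3 - <<'E'
from h import *
for n in('scene','side'):
    c=save(n); cv2.imwrite(f'pics/{n}0.png',c['img']); print(n,-c['R'].T@c['t'],c['R'][2])
print(ctrl.get_obs(),ctrl.grip_point_offset)
E
```

```text
scene [ 1.2480568  -0.07870696  0.88775227] [-0.65752641  0.13920873 -0.74045928]
side [0.47634378 1.15866072 1.49430299] [ 0.02552693 -0.61777389 -0.78594134]
{'time': 0.1, 'q': array([-7.80937870e+01,  2.42793348e+01,  9.34238105e+01, -1.02449244e-03,
        6.23700645e+01, -1.08804821e+00]), 'qvel': array([ 0.00599997, -0.00807441, -0.0823473 ,  0.02493547, -0.08702413,
        0.06289843]), 'effort': array([-4.48369801e-04, -5.45616853e+01, -2.74323964e+01,  6.45665545e-02,
        1.88181567e-02, -2.39264318e-05]), 'tcp_pos': array([ 0.14046531, -0.60854128,  0.22200948]), 'orientation': array([[ 9.74390725e-01,  2.24861372e-01, -2.79114432e-04],
       [ 2.24861545e-01, -9.74389927e-01,  1.24699580e-03],
       [ 8.43489607e-06, -1.27782325e-03, -9.99999184e-01]]), 'wrist_force': array([0.16003929, 0.17225658, 0.20872715]), 'moment': array([-0.01282072,  0.02300195,  0.00286518]), 'width': 0.999190860512535} 0.0187
```

View pics/scene0.png

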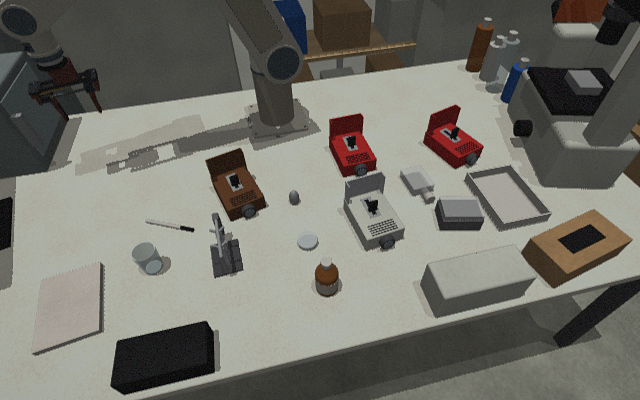

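View pics/side0.png

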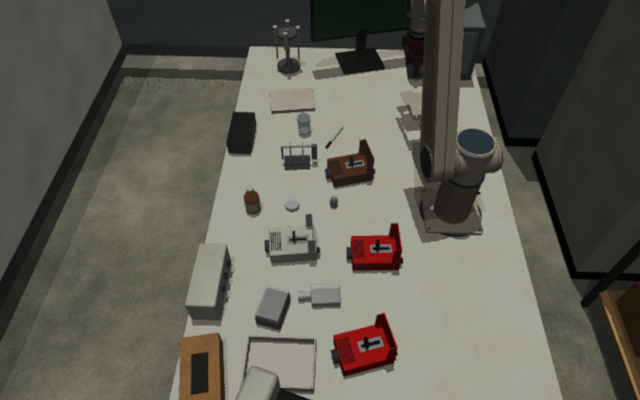

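The white unit is at scene (370,215), side (292,243). The others of its shape are brown at scene (235,185) and red at (352,145) and (452,135). Only the white one fits the description. The rod and rest are at scene (225,245), side (298,155). Next I'll measure both from depth and view enlarged crops.

Run:
```python
from h import *
s=load('scene');d=load('side')
a=cv2.resize(s['img'][155:290,195:420],None,fx=3.5,fy=3.5,interpolation=cv2.INTER_CUBIC)
cv2.imwrite('pics/c1.png',cv2.convertScaleAbs(a,alpha=1.5))
a=cv2.resize(d['img'][130:275,240:350],None,fx=4,fy=4,interpolation=cv2.INTER_CUBIC)
cv2.imwrite('pics/c2.png',cv2.convertScaleAbs(a,alpha=1.5))
for n,c,b in(('scene',s,dict(unit=(165,255,335,410),rest=(205,280,200,250))),('side',d,dict(unit=(205,270,260,325),rest=(138,175,275,325)))):
    P=pts(c)
    for k,(r0,r1,c0,c1) in b.items():
        Q=P[r0:r1,c0:c1].reshape(-1,3); Q=Q[np.isfinite(Q).all(1)]
        bands=((.055,.065),(.07,.1),(.105,.125),(.128,.14)) if k=='unit' else ((.004,.012),(.09,.105),(.105,.118))
        for lo,hi in bands:
            q=Q[(Q[:,2]>lo)&(Q[:,2]<hi)]
            if len(q)>4:
                r=cv2.minAreaRect((q[:,:2]*1000).astype(np.float32))
                print(n,k,lo,hi,len(q),'mean',q.mean(0).round(3),'rect',np.round(r[0],1),np.round(r[1],1),round(r[2],1))
```

```text
scene unit 0.055 0.065 1716 mean [0.622 0.201 0.059] rect [551.9 193.5] [320.5 120.7] 7.4
scene unit 0.07 0.1 342 mean [0.556 0.198 0.086] rect [573.7 197.7] [ 80.7 117.9] 8.9
scene unit 0.105 0.125 191 mean [0.54  0.195 0.115] rect [548.3 193.1] [ 28.9 116.4] 6.7
scene unit 0.128 0.14 124 mean [0.54  0.194 0.133] rect [546.  193.5] [ 28.3 116.7] 8.4
scene rest 0.004 0.012 699 mean [ 0.63  -0.232  0.007] rect [ 586.4 -228.6] [103.1 211.3] 78.5
scene rest 0.09 0.105 234 mean [ 0.621 -0.238  0.101] rect [ 619.  -240.9] [151.8  35.2] 6.3
scene rest 0.105 0.118 48 mean [ 0.609 -0.237  0.107] rect [ 616.  -237.6] [145.2  39.2] 3.7
side unit 0.055 0.065 768 mean [0.622 0.208 0.058] rect [621.3 207.8] [181.3 122.4] 7.9
side unit 0.07 0.1 97 mean [0.568 0.199 0.086] rect [576.6 201.3] [ 75.3 122.6] 8.6
side unit 0.105 0.125 60 mean [0.549 0.203 0.115] rect [550.  196.5] [ 24.7 121. ] 7.0
side unit 0.128 0.14 47 mean [0.543 0.197 0.133] rect [549.2 197.2] [ 25.3 119.3] 7.0
side rest 0.004 0.012 182 mean [ 0.631 -0.234  0.007] rect [ 612.3 -267.8] [224.  189.7] 16.1
side rest 0.09 0.105 102 mean [ 0.614 -0.236  0.098] rect [ 621.3 -239.8] [150.1  38. ] 2.5
side rest 0.105 0.118 6 mean [ 0.613 -0.234  0.106] rect [ 614.1 -235.1] [119.7  22.6] 2.9
```

View pics/c1.png

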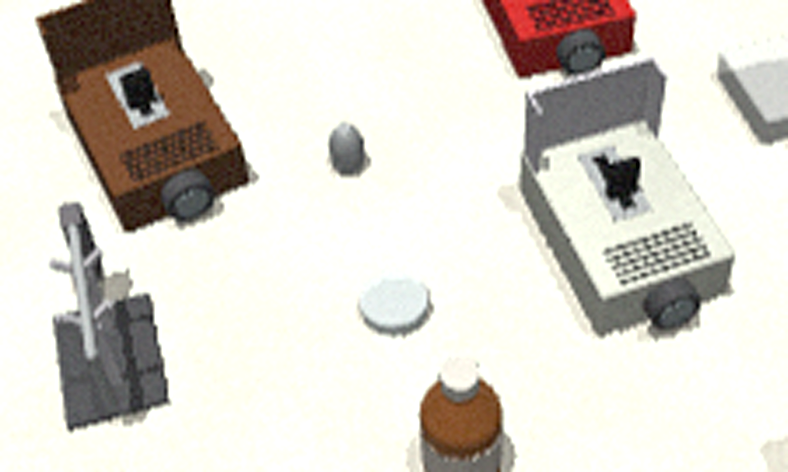

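View pics/c2.png

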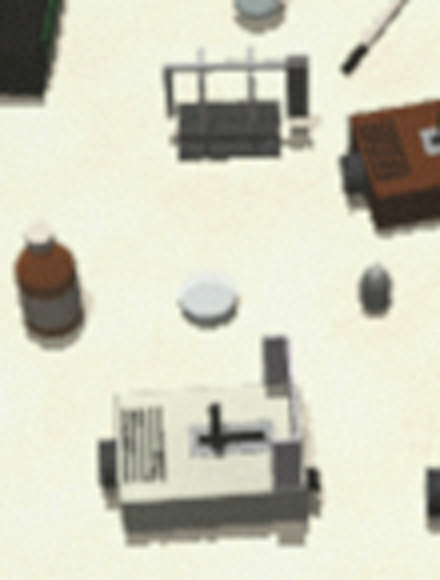

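Both crops agree. The white unit, with its aluminium guard on the robot side and the black lever tab just behind, has its guard around (620,90) in c1. The rod hangs on the dark rest with its handle towards the robot. Now I'll refine the axes.

Run:
```python
from h import *
for n,bu,br in(('scene',(165,255,335,410),(205,280,200,250)),('side',(205,270,260,325),(138,175,275,325))):
    c=load(n);P=pts(c)
    Q=P[br[0]:br[1],br[2]:br[3]].reshape(-1,3)
    q=Q[(Q[:,2]>.094)&(Q[:,2]<.112)]
    # mask rod only: exclude post arms by fitting robust line, fit handle
    vx,vy,x0,y0=cv2.fitLine((q[:,:2]*1000).astype(np.float32),cv2.DIST_HUBER,0,.1,.01).ravel()
    t=(q[:,:2]*1000-[x0,y0])@[vx,vy]; off=(q[:,:2]*1000-[x0,y0])@[-vy,vx]
    print(n,'rod yaw',np.degrees(np.arctan2(vy,vx)),x0,y0,'ends',[(x0+vx*e,y0+vy*e) for e in(t.min(),t.max())])
    for a in np.arange(-80,90,20):
        m=abs(t-a)<10; 
        if m.any(): print(int(a),m.sum(),np.median(off[m]).round(1),q[m,2].mean().round(4))
    b=Q[(Q[:,2]>.005)&(Q[:,2]<.012)&(abs((Q[:,0]*1000-x0)*-vy+(Q[:,1]*1000-y0)*vx)<60)&(Q[:,0]>.57)]
    print('plate',cv2.minAreaRect((b[:,:2]*1000).astype(np.float32)))
    U=P[bu[0]:bu[1],bu[2]:bu[3]]; im=c['img'][bu[0]:bu[1],bu[2]:bu[3]].max(-1)
    g=U[(U[...,2]>.1)&(U[...,2]<.14)]; 
    m=(im<60)&(U[...,2]>.066)&(U[...,2]<.105)&(U[...,0]>.58); l=U[m]
    print('tab',len(l),l.mean(0).round(4),l.min(0).round(4),l.max(0).round(4),cv2.minAreaRect((l[:,:2]*1000).astype(np.float32)))
    bx=U[(U[...,2]>.054)&(U[...,2]<.064)&(U[...,0]>.53)&(U[...,1]>.1)]
    print('box',cv2.minAreaRect((bx[:,:2]*1000).astype(np.float32)))
    # straight plate line: points near x min
    vx,vy,x0,y0=cv2.fitLine((g[:,:2]*1000).astype(np.float32),cv2.DIST_HUBER,0,.1,.01).ravel(); print('guard dir',np.degrees(np.arctan2(vy,vx)),x0,y0)
```

```text
scene rod yaw 4.1798944 620.023 -237.12077 ends [(np.float64(542.8341430789577), np.float64(-242.76193870303015)), (np.float64(692.9558844578663), np.float64(-231.79064708563155))]
-80 13 0.7 0.1035
-60 40 -0.0 0.1034
-40 22 0.1 0.1028
-20 60 -0.5 0.1022
0 21 0.3 0.1019
20 23 0.6 0.1025
40 59 -1.0 0.1028
60 26 0.3 0.1023
80 6 -0.3 0.0984
plate ((629.0968017578125, -236.82566833496094), (110.22953796386719, 79.48029327392578), 4.334194183349609)
tab 84 [0.6098 0.1999 0.0861] [0.6018 0.1886 0.0663] [0.6138 0.2137 0.1007] ((607.8212280273438, 201.06451416015625), (10.853307723999023, 25.30543327331543), 3.1273515224456787)
box ((622.49365234375, 202.50924682617188), (184.70310974121094, 121.15220642089844), 6.877914905548096)
guard dir -83.07756 537.54175 194.2703
side rod yaw 3.912091 614.3097 -234.84254 ends [(np.float64(546.0109925033088), np.float64(-239.51316270940734)), (np.float64(695.0645395520314), np.float64(-229.3201106607766))]
-60 21 -1.1 0.0999
-40 11 0.9 0.0988
-20 14 -1.7 0.0982
0 9 -3.1 0.0992
20 9 3.7 0.1006
40 16 -0.5 0.1002
60 9 -0.8 0.1011
80 5 5.3 0.0983
plate ((647.800048828125, -233.08209228515625), (141.61802673339844, 108.40369415283203), 3.9934768676757812)
tab 22 [0.6073 0.2106 0.0879] [0.6042 0.1908 0.07  ] [0.6122 0.2196 0.0993] ((606.3462524414062, 205.32948303222656), (28.71059799194336, 7.739411354064941), 81.22733306884766)
box ((623.29541015625, 207.82925415039062), (185.39285278320312, 124.41453552246094), 7.037774562835693)
guard dir -81.55336 545.8254 198.42288
```

Run:
```python
from h import *
for n in('scene','side'):
    c=load(n);P=pts(c); hsv=cv2.cvtColor(c['img'],cv2.COLOR_BGR2HSV)
    m=((hsv[...,0]<14)|(hsv[...,0]>170))&(hsv[...,1]>110)&(P[...,2]>.045)&(P[...,2]<.145)&(P[...,0]<.75)&(P[...,0]>.2)&(abs(P[...,1])<.8)
    k,l,st,_=cv2.connectedComponentsWithStats(m.astype(np.uint8))
    for i in range(1,k):
        if st[i,4]>80:
            for lo,hi in((.05,.066),(.1,.145)):
                q=P[(l==i)&(P[...,2]>lo)&(P[...,2]<hi)]
                if len(q)>5: print(n,st[i,:4],lo,q.min(0).round(3),q.max(0).round(3))
    z=P[...,2]; mm=(z>.012)&(z<.2)&(P[...,0]>.4)&(P[...,0]<.85)&(P[...,1]>-.45)&(P[...,1]<.3)
    k,l,st,_=cv2.connectedComponentsWithStats(mm.astype(np.uint8))
    for i in range(1,k):
        if st[i,4]>40: q=P[l==i]; print('  ob',st[i,:4],q.min(0).round(3),q.max(0).round(3))
```

```text
scene [426 105  57  55] 0.05 [0.268 0.506 0.05 ] [0.453 0.665 0.066]
scene [426 105  57  55] 0.1 [0.266 0.509 0.1  ] [0.325 0.626 0.134]
scene [329 113  47  56] 0.05 [0.228 0.161 0.05 ] [0.4   0.287 0.066]
scene [329 113  47  56] 0.1 [0.228 0.162 0.101] [0.263 0.278 0.136]
scene [206 148  58  64] 0.05 [ 0.312 -0.259  0.05 ] [ 0.499 -0.104  0.066]
scene [206 148  58  64] 0.1 [ 0.31  -0.256  0.1  ] [ 0.363 -0.143  0.134]
  ob [344 165  61  85] [0.4   0.133 0.012] [0.718 0.27  0.139]
  ob [217 177  49  43] [ 0.4   -0.244  0.012] [ 0.507 -0.103  0.096]
  ob [289 191  10  13] [ 0.459 -0.026  0.012] [0.483 0.004 0.05 ]
  ob [209 213  21  60] [ 0.542 -0.258  0.012] [ 0.694 -0.216  0.109]
  ob [297 231  21  19] [ 0.603 -0.031  0.012] [0.663 0.028 0.024]
  ob [136 242  27  32] [ 0.579 -0.45   0.012] [ 0.643 -0.406  0.086]
  ob [315 257  24  39] [ 0.762 -0.01   0.012] [0.817 0.05  0.132]
  ob [421 260  23  26] [0.836 0.26  0.017] [0.85  0.3   0.113]
  ob [129 321  84  23] [ 0.835 -0.45   0.013] [ 0.85  -0.278  0.075]
side [328 152  45  28] 0.05 [ 0.321 -0.253  0.05 ] [ 0.495 -0.102  0.065]
sid
[... 299 characters left out ...]
 [0.269 0.511 0.1  ] [0.323 0.63  0.137]
  ob [296 115  14  19] [ 0.585 -0.449  0.012] [ 0.644 -0.399  0.092]
  ob [246 116   9  37] [ 0.834 -0.447  0.012] [ 0.85  -0.272  0.074]
  ob [280 142  37  20] [ 0.546 -0.258  0.012] [ 0.696 -0.219  0.107]
  ob [325 155  27  32] [ 0.4   -0.242  0.013] [ 0.506 -0.095  0.096]
  ob [243 186  17  27] [0.757 0.009 0.012] [0.82  0.056 0.131]
  ob [330 197   8   9] [ 0.453 -0.023  0.013] [0.481 0.008 0.052]
  ob [284 198  15  12] [ 0.607 -0.023  0.012] [0.664 0.034 0.027]
  ob [264 214  56  49] [0.514 0.135 0.012] [0.719 0.278 0.141]
  ob [222 245   8  16] [0.836 0.264 0.025] [0.85  0.3   0.113]
  ob [346 247   5  13] [0.4   0.213 0.014] [0.417 0.258 0.053]
```

Call:
apply_moves:
  rows:
    - {"fingers":0,"dx":3,"dy":2.6,"dz":0,"spin":-0.02}
    - {"fingers":0,"dx":6,"dy":5.2,"dz":0,"spin":-0.04}
    - {"fingers":0,"dx":9,"dy":7.9,"dz":0,"spin":-0.06}
    - {"fingers":0,"dx":12,"dy":10.5,"dz":0,"spin":-0.08}
    - {"fingers":0,"dx":15,"dy":13.1,"dz":0,"spin":-0.1}
    - {"fingers":0,"dx":18,"dy":15.8,"dz":0,"spin":-0.12}
    - {"fingers":0,"dx":21,"dy":18.4,"dz":0,"spin":-0.14}
    - {"fingers":0,"dx":24,"dy":21,"dz":0,"spin":-0.153}
    - {"fingers":0,"dx":27,"dy":23.6,"dz":0,"spin":-0.153}
    - {"fingers":0,"dx":30,"dy":26.3,"dz":0,"spin":-0.153}
    - {"fingers":0,"dx":33,"dy":29,"dz":0,"spin":-0.153}
    - {"fingers":0,"dx":36,"dy":31.5,"dz":0,"spin":-0.153}
    - {"fingers":0,"dx":38.5,"dy":34,"dz":0,"spin":-0.153}
    - {"fingers":0,"dx":40.5,"dy":36,"dz":0,"spin":-0.153}
    - {"fingers":0,"dx":41.5,"dy":36.7,"dz":0,"spin":-0.153}
    - {"fingers":0,"dx":41.5,"dy":36.7,"dz":0,"spin":-0.153}
    - {"fingers":0,"dx":41.5,"dy":36.7,"dz":0,"spin":-0.153}

```text
time: 1.52
tcp_pos: [0.555, -0.2416, 0.2215]
orientation: [[0.997, 0.075, -0.001], [0.075, -0.997, 0.001], [-0.001, -0.001, -1.0]]
wrist_force: [-0.2, -0.7, 0.0]
width: 1.002
```

Run:
```python
from h import *
c=save('wrist'); o=ctrl.get_obs(); print(o['tcp_pos'],o['orientation'].round(3))
P=pts(c); z=P[...,2]
img=cv2.convertScaleAbs(c['img'],alpha=1.5); cv2.imwrite('pics/w1.png',img)
q=P[(z>.099)&(z<.115)&(P[...,0]<.58)]
print(len(q),cv2.minAreaRect((q[:,:2]*1000).astype(np.float32)),np.median(q,0))
r=P[(z>.09)&(z<.108)&(P[...,0]>.575)&(abs(P[...,1]+.238)<.03)]
print(len(r),cv2.fitLine((r[:,:2]*1000).astype(np.float32),cv2.DIST_HUBER,0,.1,.01).ravel(),r.max(0))
```

```text
[ 0.55448037 -0.24216112  0.22159961] [[ 0.997  0.074 -0.001]
 [ 0.074 -0.997  0.001]
 [-0.001 -0.001 -1.   ]]
1595 ((430.73724365234375, -238.3557586669922), (105.5089340209961, 283.54962158203125), 68.81597900390625) [ 0.33499965 -0.23016006  0.10627583]
1492 [ 9.9693763e-01  7.8200504e-02  6.3598114e+02 -2.3890749e+02] [ 0.69079148 -0.21748676  0.10799468]
```

View pics/w1.png

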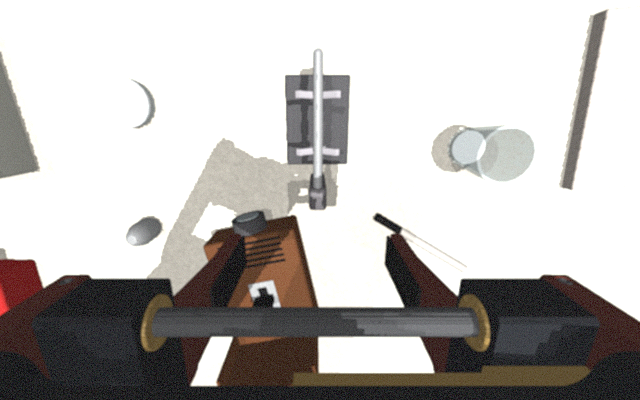

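The wrist view shows the handle at (317,192) between the fingers' lines, with the rod running up to (318,52). The approach is clear.

Run:
```python
from h import *
c=load('wrist');P=pts(c); z=P[...,2]
s=np.zeros(z.shape,bool); s[160:215,300:335]=1
q=P[s&(z>.103)&(z<.112)]; print(len(q),cv2.minAreaRect((q[:,:2]*1000).astype(np.float32)),np.median(q,0))
r=P[(z>.094)&(z<.108)&(P[...,0]>.575)&(P[...,0]<.70)&(abs(P[...,1]+.238)<.03)]
for x in np.arange(.58,.7,.02):
    w=r[abs(r[:,0]-x)<.005]; w=w[w[:,2]>w[:,2].max()-.006]; print(x,np.median(w,0).round(4),len(w))
print(ray(c,317,192,.106))
```

```text
589 ((567.2593383789062, -243.56121826171875), (51.056400299072266, 17.65443992614746), 4.752674102783203) [ 0.55946255 -0.24365035  0.10573245]
0.58 [ 0.5799 -0.2431  0.1043] 89
0.6 [ 0.6005 -0.2414  0.1046] 169
0.62 [ 0.6202 -0.24    0.1047] 97
0.64 [ 0.6401 -0.2386  0.1042] 101
0.66 [ 0.6599 -0.2371  0.1044] 116
0.68 [ 0.6801 -0.235   0.1042] 125
[ 0.56040322 -0.24370936  0.106     ]
```

Call:
apply_moves:
  rows:
    - {"fingers":0,"dx":0.1,"dy":-0.25,"dz":-3,"spin":0}
    - {"fingers":0,"dx":0.1,"dy":-0.25,"dz":-6,"spin":0}
    - {"fingers":0,"dx":0.1,"dy":-0.25,"dz":-9,"spin":0}
    - {"fingers":0,"dx":0.1,"dy":-0.25,"dz":-12,"spin":0}
    - {"fingers":0,"dx":0.1,"dy":-0.25,"dz":-14.5,"spin":0}
    - {"fingers":0,"dx":0.1,"dy":-0.25,"dz":-16.5,"spin":0}
    - {"fingers":0,"dx":0.1,"dy":-0.25,"dz":-17.9,"spin":0}
    - {"fingers":0,"dx":0.1,"dy":-0.25,"dz":-17.9,"spin":0}
    - {"fingers":0,"dx":0.1,"dy":-0.25,"dz":-17.9,"spin":0}

```text
time: 2.32
tcp_pos: [0.5547, -0.2455, 0.0425]
orientation: [[0.997, 0.072, -0.002], [0.072, -0.997, 0.002], [-0.002, -0.002, -1.0]]
wrist_force: [-0.3, 0.2, 0.6]
width: 0.993
```

Call:
apply_moves:
  rows:
    - {"fingers":120,"dx":0,"dy":0,"dz":0,"spin":0}
    - {"fingers":180,"dx":0,"dy":0,"dz":0,"spin":0}
    - {"fingers":220,"dx":0,"dy":0,"dz":0,"spin":0}
    - {"fingers":255,"dx":0,"dy":0,"dz":0,"spin":0}
    - {"fingers":255,"dx":0,"dy":0,"dz":0,"spin":0}
    - {"fingers":255,"dx":0,"dy":0,"dz":0,"spin":0}
    - {"fingers":255,"dx":0,"dy":0,"dz":0,"spin":0}
    - {"fingers":255,"dx":0,"dy":0,"dz":0,"spin":0}
    - {"fingers":255,"dx":0,"dy":0,"dz":0,"spin":0}
    - {"fingers":255,"dx":0,"dy":0,"dz":0,"spin":0}
  grip_force: 60

```text
time: 3.15
tcp_pos: [0.5547, -0.2454, 0.0424]
orientation: [[0.997, 0.072, -0.002], [0.072, -0.997, 0.002], [-0.002, -0.002, -1.0]]
wrist_force: [-0.3, 0.5, 0.7]
width: 0.279
```

Call:
apply_moves:
  rows:
    - {"fingers":255,"dx":0,"dy":0,"dz":0,"spin":0}
    - {"fingers":255,"dx":0,"dy":0,"dz":0,"spin":0}
    - {"fingers":255,"dx":0,"dy":0,"dz":0,"spin":0}
    - {"fingers":255,"dx":0,"dy":0,"dz":0,"spin":0}

```text
time: 3.48
tcp_pos: [0.5543, -0.2444, 0.0423]
orientation: [[0.997, 0.073, -0.003], [0.073, -0.997, 0.003], [-0.003, -0.003, -1.0]]
wrist_force: [-0.0, 4.7, 2.0]
width: 0.202
```

Call:
apply_moves:
  rows:
    - {"fingers":255,"dx":0,"dy":0,"dz":1,"spin":0}
    - {"fingers":255,"dx":0,"dy":0,"dz":2.5,"spin":0}
    - {"fingers":255,"dx":0,"dy":0,"dz":4,"spin":0}
    - {"fingers":255,"dx":0,"dy":0,"dz":6,"spin":0}
    - {"fingers":255,"dx":0,"dy":0,"dz":8,"spin":0}
    - {"fingers":255,"dx":0,"dy":0,"dz":10,"spin":0}
    - {"fingers":255,"dx":0,"dy":0,"dz":12,"spin":0}
    - {"fingers":255,"dx":0,"dy":0,"dz":13.5,"spin":0}
    - {"fingers":255,"dx":0,"dy":0,"dz":13.5,"spin":0}
    - {"fingers":255,"dx":0,"dy":0,"dz":13.5,"spin":0}
    - {"fingers":255,"dx":0,"dy":0,"dz":13.5,"spin":0}

```text
time: 4.4
tcp_pos: [0.5536, -0.2443, 0.1766]
orientation: [[0.997, 0.073, -0.005], [0.073, -0.997, 0.003], [-0.004, -0.004, -1.0]]
wrist_force: [-0.1, 0.3, -1.8]
width: 0.203
```

Run:
```python
from h import *
o=ctrl.get_obs(); print(o['tcp_pos'],o['wrist_force'],o['orientation'].round(4))
c=save('scene');P=pts(c);z=P[...,2]
q=P[(z>.15)&(z<.26)&(P[...,0]>.585)&(P[...,0]<.72)&(abs(P[...,1]+.238)<.03)]
for x in np.arange(.6,.7,.02):
    w=q[abs(q[:,0]-x)<.008]; w=w[w[:,2]>w[:,2].max()-.008]; print(x.round(2),w.mean(0).round(4),len(w))
w=q[q[:,0]>.68]; print('leg',w.mean(0),w.min(0),w.max(0),len(w))
cv2.imwrite('pics/s2.png',cv2.convertScaleAbs(cv2.resize(c['img'][130:330,150:430],None,fx=2.8,fy=2.8),alpha=1.4))
```

```text
[ 0.55364212 -0.24425403  0.17660844] [-0.06377819  0.25860204 -1.78158287] [[ 0.9973  0.0728 -0.0045]
 [ 0.0728 -0.9973  0.0034]
 [-0.0043 -0.0038 -1.    ]]
0.6 [ 0.6003 -0.2393  0.2369] 17
0.62 [ 0.6198 -0.2374  0.2366] 20
0.64 [ 0.6399 -0.2359  0.2368] 20
0.66 [ 0.6599 -0.2348  0.2365] 19
0.68 [ 0.6801 -0.2334  0.237 ] 22
leg [ 0.6898066  -0.23202119  0.20605961] [ 0.6802657  -0.23703917  0.16049643] [ 0.69350296 -0.22797481  0.23906087] 99
```

View pics/s2.png

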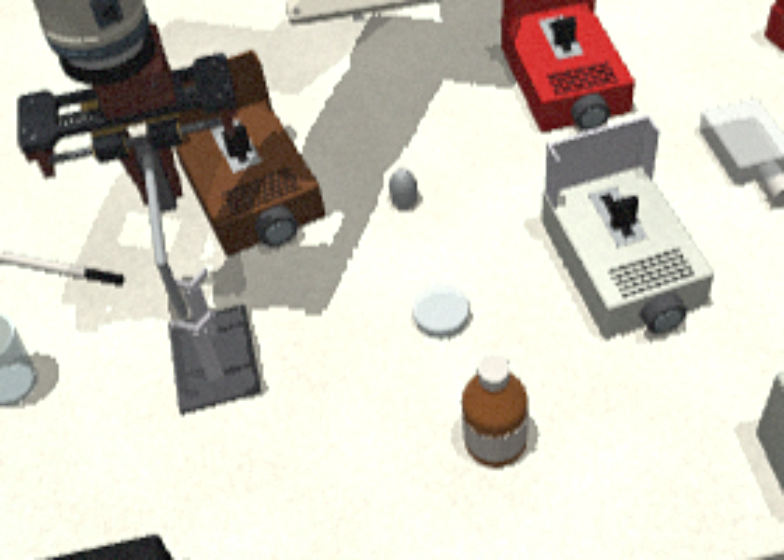

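Call:
apply_moves:
  rows:
    - {"fingers":255,"dx":-0.2,"dy":1.5,"dz":0.3,"spin":0.01}
    - {"fingers":255,"dx":-0.6,"dy":4,"dz":0.5,"spin":0.02}
    - {"fingers":255,"dx":-1,"dy":7,"dz":0.5,"spin":0.03}
    - {"fingers":255,"dx":-1.4,"dy":10,"dz":0.5,"spin":0.04}
    - {"fingers":255,"dx":-1.8,"dy":13,"dz":0.5,"spin":0.051}
    - {"fingers":255,"dx":-2.2,"dy":16,"dz":0.5,"spin":0.051}
    - {"fingers":255,"dx":-2.6,"dy":19,"dz":0.5,"spin":0.051}
    - {"fingers":255,"dx":-3,"dy":22,"dz":0.5,"spin":0.051}
    - {"fingers":255,"dx":-3.4,"dy":25,"dz":0.5,"spin":0.051}
    - {"fingers":255,"dx":-3.8,"dy":28,"dz":0.5,"spin":0.051}
    - {"fingers":255,"dx":-4.2,"dy":31,"dz":0.5,"spin":0.051}
    - {"fingers":255,"dx":-4.6,"dy":34,"dz":0.5,"spin":0.051}
    - {"fingers":255,"dx":-5,"dy":37,"dz":0.5,"spin":0.051}
    - {"fingers":255,"dx":-5.5,"dy":40,"dz":0.5,"spin":0.051}
    - {"fingers":255,"dx":-5.9,"dy":42.3,"dz":0.5,"spin":0.051}
    - {"fingers":255,"dx":-6,"dy":43.3,"dz":0.5,"spin":0.051}
    - {"fingers":255,"dx":-6,"dy":43.3,"dz":0.5,"spin":0.051}
    - {"fingers":255,"dx":-6,"dy":43.3,"dz":0.5,"spin":0.051}
    - {"fingers":255,"dx":-6,"dy":43.3,"dz":0.5,"spin":0.051}

```text
time: 6.03
tcp_pos: [0.4932, 0.188, 0.1808]
orientation: [[0.992, 0.123, -0.006], [0.123, -0.992, 0.003], [-0.006, -0.004, -1.0]]
wrist_force: [-0.2, -0.4, -1.1]
width: 0.202
```

Run:
```python
from h import *
o=ctrl.get_obs(); print(o['tcp_pos'],o['wrist_force'],o['orientation'][:2,0])
for n in('scene','side','wrist'):
    c=save(n);P=pts(c);z=P[...,2]
    q=P[(z>.15)&(z<.26)&(P[...,0]>.53)&(P[...,0]<.66)&(abs(P[...,1]-.2)<.04)]
    w=q[q[:,0]>q[:,0].max()-.012] if len(q) else q
    if len(w): print(n,len(q),'leg',w.mean(0).round(4),w.min(0).round(4),w.max(0).round(4))
    im=c['img'].max(-1)
    l=P[(im<60)&(z>.066)&(z<.105)&(P[...,0]>.58)&(P[...,0]<.65)&(abs(P[...,1]-.203)<.03)]
    if len(l)>5: print(n,'tab',len(l),l.mean(0).round(4),cv2.minAreaRect((l[:,:2]*1000).astype(np.float32)))
s=load('scene')['img'][130:260,310:430]; w=load('wrist')['img']
a=cv2.resize(s,(480,520),interpolation=cv2.INTER_CUBIC); 
cv2.imwrite('pics/s3.png',cv2.convertScaleAbs(a,alpha=1.4)); cv2.imwrite('pics/w3.png',cv2.convertScaleAbs(w,alpha=1.4))
```

```text
[0.49316972 0.18799679 0.1807638 ] [-0.24709047 -0.38865498 -1.14621638] [0.9923513  0.12330138]
scene 171 leg [0.6288 0.2048 0.2085] [0.6218 0.1996 0.163 ] [0.6333 0.2099 0.2439]
scene tab 81 [0.6098 0.1997 0.0871] ((608.0853271484375, 200.3838653564453), (10.970954895019531, 24.460227966308594), 8.156744956970215)
side 116 leg [0.6287 0.2101 0.2075] [0.6223 0.2052 0.16  ] [0.6337 0.2149 0.2445]
side tab 21 [0.6075 0.2108 0.0867] ((609.070068359375, 207.23500061035156), (8.153565406799316, 25.220537185668945), 4.434074401855469)
wrist 6039 leg [0.6014 0.2005 0.2428] [0.5959 0.1957 0.2383] [0.6078 0.2056 0.2462]
wrist tab 84 [0.6056 0.1897 0.0985] ((606.0338745117188, 189.70816040039062), (9.380215644836426, 4.020354747772217), 7.300961494445801)
```

View pics/w3.png

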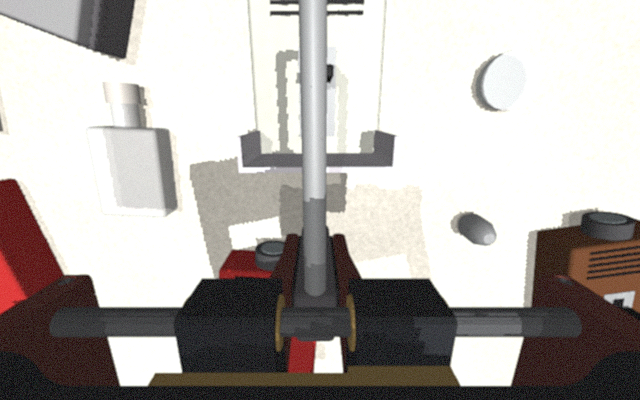

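The wrist view shows the guard at rows 130–165, centred at col 317, with the rod at col 314 crossing its middle. The tab edge shows at (333,73). From depth, the leg at x 0.629 stands about 11 mm clear beyond the tab's far face at 0.6135. Lowering.

Call:
apply_moves:
  rows:
    - {"fingers":255,"dx":0,"dy":0,"dz":-1,"spin":0}
    - {"fingers":255,"dx":0,"dy":0,"dz":-2,"spin":0}
    - {"fingers":255,"dx":0,"dy":0,"dz":-3,"spin":0}
    - {"fingers":255,"dx":0,"dy":0,"dz":-4,"spin":0}
    - {"fingers":255,"dx":0,"dy":0,"dz":-5,"spin":0}
    - {"fingers":255,"dx":0,"dy":0,"dz":-6,"spin":0}
    - {"fingers":255,"dx":0,"dy":0,"dz":-7,"spin":0}
    - {"fingers":255,"dx":0,"dy":0,"dz":-8,"spin":0}
    - {"fingers":255,"dx":0,"dy":0,"dz":-8.7,"spin":0}
    - {"fingers":255,"dx":0,"dy":0,"dz":-8.7,"spin":0}
    - {"fingers":255,"dx":0,"dy":0,"dz":-8.7,"spin":0}
    - {"fingers":255,"dx":0,"dy":0,"dz":-8.7,"spin":0}

```text
time: 7.18
tcp_pos: [0.4939, 0.1879, 0.0943]
orientation: [[0.993, 0.122, -0.005], [0.122, -0.993, 0.004], [-0.005, -0.004, -1.0]]
wrist_force: [0.5, -0.1, -1.0]
width: 0.204
```

Run:
```python
from h import *
o=ctrl.get_obs(); print(o['tcp_pos'],o['wrist_force'],o['moment'])
s=save('scene');d=save('side');P=pts(s);z=P[...,2]
q=P[(z>.105)&(z<.17)&(P[...,0]>.56)&(P[...,0]<.66)&(abs(P[...,1]-.2)<.04)]; print(q.max(0))
a=cv2.resize(s['img'][150:230,330:410],(520,520),interpolation=cv2.INTER_CUBIC);b=cv2.resize(d['img'][210:250,270:290+0][:, :],(260,520),interpolation=cv2.INTER_CUBIC)
b=cv2.resize(d['img'][205:265,255:325],(280,240),interpolation=cv2.INTER_CUBIC); b=cv2.copyMakeBorder(b,0,280,0,0,cv2.BORDER_CONSTANT)
cv2.imwrite('pics/m4.png',cv2.convertScaleAbs(np.hstack([a,b]),alpha=1.5))
```

```text
[0.49388851 0.18789566 0.09430734] [ 0.52067337 -0.14138808 -0.95488077] [-0.02247791  0.09740281  0.01067964]
[0.63256111 0.20961949 0.15793548]
```

View pics/m4.png

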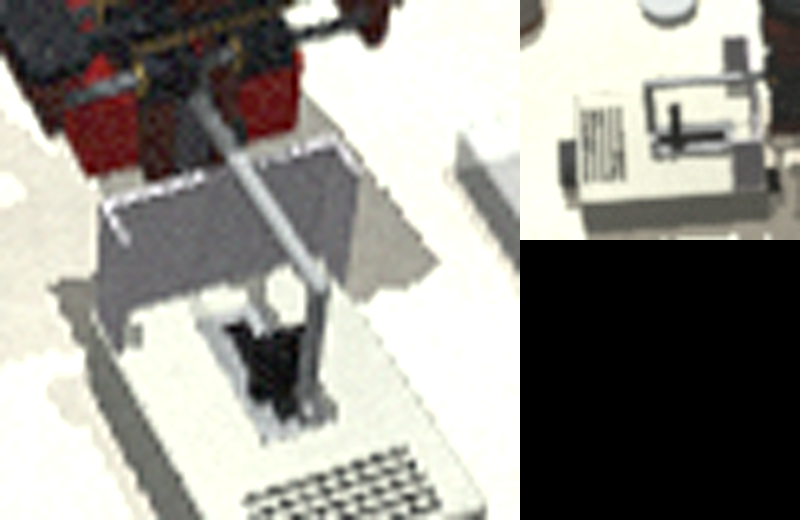

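The leg is behind the tab, central in the slot and with a gap, and the level rod clears the guard. Start drawing.

Call:
apply_moves:
  rows:
    - {"fingers":255,"dx":-0.2,"dy":-0.025,"dz":0,"spin":0}
    - {"fingers":255,"dx":-0.4,"dy":-0.05,"dz":0,"spin":0}
    - {"fingers":255,"dx":-0.6,"dy":-0.075,"dz":0,"spin":0}
    - {"fingers":255,"dx":-0.8,"dy":-0.1,"dz":0,"spin":0}
    - {"fingers":255,"dx":-1.0,"dy":-0.125,"dz":0,"spin":0}
    - {"fingers":255,"dx":-1.1,"dy":-0.137,"dz":0,"spin":0}
    - {"fingers":255,"dx":-1.2,"dy":-0.15,"dz":0,"spin":0}
    - {"fingers":255,"dx":-1.3,"dy":-0.162,"dz":0,"spin":0}

```text
time: 7.95
tcp_pos: [0.4816, 0.1865, 0.0947]
orientation: [[0.993, 0.122, -0.003], [0.122, -0.993, 0.004], [-0.003, -0.004, -1.0]]
wrist_force: [3.1, 0.3, -3.6]
width: 0.204
```

Call:
apply_moves:
  rows:
    - {"fingers":255,"dx":-0.1,"dy":-0.012,"dz":0,"spin":0}
    - {"fingers":255,"dx":-0.2,"dy":-0.025,"dz":0,"spin":0}
    - {"fingers":255,"dx":-0.3,"dy":-0.037,"dz":0,"spin":0}
    - {"fingers":255,"dx":-0.4,"dy":-0.05,"dz":0,"spin":0}

```text
time: 8.28
tcp_pos: [0.4779, 0.1861, 0.0948]
orientation: [[0.993, 0.122, -0.003], [0.122, -0.993, 0.004], [-0.002, -0.005, -1.0]]
wrist_force: [2.9, -0.3, -3.2]
width: 0.203
```

Call:
apply_moves:
  rows:
    - {"fingers":255,"dx":-0.1,"dy":-0.012,"dz":0,"spin":0}
    - {"fingers":255,"dx":-0.2,"dy":-0.025,"dz":0,"spin":0}
    - {"fingers":255,"dx":-0.3,"dy":-0.037,"dz":0,"spin":0}
    - {"fingers":255,"dx":-0.4,"dy":-0.05,"dz":0,"spin":0}
    - {"fingers":255,"dx":-0.5,"dy":-0.062,"dz":0,"spin":0}
    - {"fingers":255,"dx":-0.6,"dy":-0.075,"dz":0,"spin":0}

```text
time: 8.78
tcp_pos: [0.4719, 0.1853, 0.0949]
orientation: [[0.993, 0.122, -0.002], [0.122, -0.993, 0.004], [-0.002, -0.005, -1.0]]
wrist_force: [2.9, 0.0, -3.0]
width: 0.2
```

Call:
apply_moves:
  rows:
    - {"fingers":255,"dx":-0.07,"dy":-0.009,"dz":0,"spin":0}
    - {"fingers":255,"dx":-0.14,"dy":-0.017,"dz":0,"spin":0}
    - {"fingers":255,"dx":-0.2,"dy":-0.025,"dz":0,"spin":0}

```text
time: 9.03
tcp_pos: [0.4697, 0.185, 0.0949]
orientation: [[0.993, 0.122, -0.003], [0.122, -0.993, 0.004], [-0.002, -0.005, -1.0]]
wrist_force: [3.1, -1.5, -3.3]
width: 0.201
```

Call:
apply_moves:
  rows:
    - {"fingers":255,"dx":-0.07,"dy":-0.009,"dz":0,"spin":0}
    - {"fingers":255,"dx":-0.14,"dy":-0.017,"dz":0,"spin":0}

```text
time: 9.2
tcp_pos: [0.4683, 0.1848, 0.0948]
orientation: [[0.993, 0.122, -0.003], [0.122, -0.993, 0.004], [-0.002, -0.005, -1.0]]
wrist_force: [2.6, 0.1, -2.5]
width: 0.2
```

Call:
apply_moves:
  rows:
    - {"fingers":255,"dx":-0.07,"dy":-0.009,"dz":0,"spin":0}
    - {"fingers":255,"dx":-0.14,"dy":-0.017,"dz":0,"spin":0}
    - {"fingers":255,"dx":-0.2,"dy":-0.025,"dz":0,"spin":0}

```text
time: 9.45
tcp_pos: [0.4662, 0.1846, 0.0948]
orientation: [[0.993, 0.122, -0.003], [0.122, -0.993, 0.004], [-0.002, -0.005, -1.0]]
wrist_force: [3.5, -0.4, -3.2]
width: 0.202
```

Call:
apply_moves:
  rows:
    - {"fingers":255,"dx":-0.05,"dy":-0.006,"dz":0,"spin":0}
    - {"fingers":255,"dx":-0.1,"dy":-0.012,"dz":0,"spin":0}

```text
time: 9.62
tcp_pos: [0.4651, 0.1844, 0.0948]
orientation: [[0.993, 0.122, -0.003], [0.122, -0.993, 0.004], [-0.002, -0.005, -1.0]]
wrist_force: [3.6, 0.0, -2.6]
width: 0.202
```

Call:
apply_moves:
  rows:
    - {"fingers":255,"dx":-0.04,"dy":-0.005,"dz":0,"spin":0}
    - {"fingers":255,"dx":-0.08,"dy":-0.01,"dz":0,"spin":0}

```text
time: 9.78
tcp_pos: [0.4643, 0.1843, 0.0949]
orientation: [[0.993, 0.122, -0.003], [0.122, -0.993, 0.004], [-0.002, -0.005, -1.0]]
wrist_force: [2.8, -0.0, -2.7]
width: 0.206
```

Call:
apply_moves:
  rows:
    - {"fingers":255,"dx":-0.04,"dy":-0.005,"dz":0,"spin":0}
    - {"fingers":255,"dx":-0.08,"dy":-0.01,"dz":0,"spin":0}

```text
time: 9.95
tcp_pos: [0.4634, 0.1842, 0.0948]
orientation: [[0.993, 0.122, -0.003], [0.122, -0.993, 0.004], [-0.002, -0.005, -1.0]]
wrist_force: [2.6, 0.0, -3.5]
width: 0.204
```

Call:
apply_moves:
  rows:
    - {"fingers":255,"dx":-0.04,"dy":-0.005,"dz":0,"spin":0}
    - {"fingers":255,"dx":-0.08,"dy":-0.01,"dz":0,"spin":0}

```text
time: 10.12
tcp_pos: [0.4626, 0.1841, 0.0949]
orientation: [[0.993, 0.122, -0.003], [0.122, -0.993, 0.004], [-0.002, -0.005, -1.0]]
wrist_force: [3.1, -0.0, -3.2]
width: 0.205
```

Call:
apply_moves:
  rows:
    - {"fingers":255,"dx":-0.04,"dy":-0.005,"dz":0,"spin":0}
    - {"fingers":255,"dx":-0.08,"dy":-0.01,"dz":0,"spin":0}

```text
time: 10.28
tcp_pos: [0.4618, 0.184, 0.0948]
orientation: [[0.993, 0.122, -0.003], [0.122, -0.993, 0.004], [-0.002, -0.005, -1.0]]
wrist_force: [3.1, 0.1, -3.2]
width: 0.201
```

Call:
apply_moves:
  rows:
    - {"fingers":255,"dx":-0.04,"dy":-0.005,"dz":0,"spin":0}
    - {"fingers":255,"dx":-0.08,"dy":-0.01,"dz":0,"spin":0}

```text
time: 10.45
tcp_pos: [0.4609, 0.1839, 0.0949]
orientation: [[0.993, 0.122, -0.003], [0.122, -0.993, 0.004], [-0.002, -0.005, -1.0]]
wrist_force: [2.8, 1.1, -2.8]
width: 0.202
```

Call:
apply_moves:
  rows:
    - {"fingers":255,"dx":-0.04,"dy":-0.005,"dz":0,"spin":0}
    - {"fingers":255,"dx":-0.08,"dy":-0.01,"dz":0,"spin":0}

```text
time: 10.62
tcp_pos: [0.4601, 0.1838, 0.0948]
orientation: [[0.993, 0.122, -0.003], [0.122, -0.993, 0.004], [-0.002, -0.005, -1.0]]
wrist_force: [2.8, 0.8, -3.0]
width: 0.206
```

Call:
apply_moves:
  rows:
    - {"fingers":255,"dx":-0.04,"dy":-0.005,"dz":0,"spin":0}
    - {"fingers":255,"dx":-0.08,"dy":-0.01,"dz":0,"spin":0}

```text
time: 10.78
tcp_pos: [0.4592, 0.1837, 0.0949]
orientation: [[0.993, 0.122, -0.003], [0.122, -0.993, 0.004], [-0.002, -0.005, -1.0]]
wrist_force: [3.0, -0.4, -3.7]
width: 0.201
```

Call:
apply_moves:
  rows:
    - {"fingers":255,"dx":-0.04,"dy":-0.005,"dz":0,"spin":0}
    - {"fingers":255,"dx":-0.08,"dy":-0.01,"dz":0,"spin":0}

```text
time: 10.95
tcp_pos: [0.4584, 0.1836, 0.0949]
orientation: [[0.993, 0.122, -0.003], [0.122, -0.993, 0.004], [-0.002, -0.005, -1.0]]
wrist_force: [3.4, 0.2, -2.7]
width: 0.2
```

Call:
apply_moves:
  rows:
    - {"fingers":255,"dx":-0.04,"dy":-0.005,"dz":0,"spin":0}
    - {"fingers":255,"dx":-0.08,"dy":-0.01,"dz":0,"spin":0}

```text
time: 11.12
tcp_pos: [0.4575, 0.1835, 0.0948]
orientation: [[0.993, 0.122, -0.003], [0.122, -0.993, 0.004], [-0.002, -0.005, -1.0]]
wrist_force: [3.6, -0.3, -3.0]
width: 0.2
```

Call:
apply_moves:
  rows:
    - {"fingers":255,"dx":-0.04,"dy":-0.005,"dz":0,"spin":0}
    - {"fingers":255,"dx":-0.08,"dy":-0.01,"dz":0,"spin":0}

```text
time: 11.28
tcp_pos: [0.4567, 0.1834, 0.0949]
orientation: [[0.993, 0.122, -0.003], [0.122, -0.993, 0.004], [-0.002, -0.005, -1.0]]
wrist_force: [3.0, -0.7, -3.5]
width: 0.203
```

Call:
apply_moves:
  rows:
    - {"fingers":255,"dx":-0.04,"dy":-0.005,"dz":0,"spin":0}
    - {"fingers":255,"dx":-0.08,"dy":-0.01,"dz":0,"spin":0}

```text
time: 11.45
tcp_pos: [0.456, 0.1833, 0.0949]
orientation: [[0.993, 0.122, -0.002], [0.122, -0.993, 0.004], [-0.002, -0.005, -1.0]]
wrist_force: [4.4, 0.2, -4.4]
width: 0.202
```

Call:
apply_moves:
  rows:
    - {"fingers":255,"dx":-0.03,"dy":-0.004,"dz":0,"spin":0}
    - {"fingers":255,"dx":-0.06,"dy":-0.007,"dz":0,"spin":0}

```text
time: 11.62
tcp_pos: [0.4559, 0.1834, 0.0949]
orientation: [[0.993, 0.122, -0.001], [0.122, -0.993, 0.005], [-0.001, -0.005, -1.0]]
wrist_force: [6.5, 0.6, -5.6]
width: 0.202
```

Call:
apply_moves:
  rows:
    - {"fingers":255,"dx":-0.06,"dy":-0.007,"dz":0,"spin":0}
    - {"fingers":255,"dx":-0.09,"dy":-0.011,"dz":0,"spin":0}
    - {"fingers":255,"dx":-0.09,"dy":-0.011,"dz":0,"spin":0}

```text
time: 11.87
tcp_pos: [0.4558, 0.1834, 0.095]
orientation: [[0.993, 0.122, 0.0], [0.122, -0.993, 0.005], [0.001, -0.005, -1.0]]
wrist_force: [6.8, -1.2, -6.3]
width: 0.205
```

Call:
apply_moves:
  rows:
    - {"fingers":255,"dx":-0.09,"dy":-0.011,"dz":0,"spin":0}
    - {"fingers":255,"dx":-0.13,"dy":-0.016,"dz":0,"spin":0}
    - {"fingers":255,"dx":-0.13,"dy":-0.016,"dz":0,"spin":0}
    - {"fingers":255,"dx":-0.13,"dy":-0.016,"dz":0,"spin":0}

```text
time: 12.2
tcp_pos: [0.4556, 0.1836, 0.0952]
orientation: [[0.993, 0.122, 0.002], [0.122, -0.993, 0.006], [0.003, -0.005, -1.0]]
wrist_force: [7.1, 1.1, -4.8]
width: 0.2
```

Call:
apply_moves:
  rows:
    - {"fingers":255,"dx":-0.14,"dy":-0.017,"dz":0,"spin":0}
    - {"fingers":255,"dx":-0.18,"dy":-0.022,"dz":0,"spin":0}
    - {"fingers":255,"dx":-0.18,"dy":-0.022,"dz":0,"spin":0}
    - {"fingers":255,"dx":-0.18,"dy":-0.022,"dz":0,"spin":0}
    - {"fingers":255,"dx":-0.18,"dy":-0.022,"dz":0,"spin":0}

```text
time: 12.62
tcp_pos: [0.4554, 0.1838, 0.0956]
orientation: [[0.993, 0.122, 0.005], [0.122, -0.993, 0.007], [0.006, -0.006, -1.0]]
wrist_force: [8.4, 1.1, -4.5]
width: 0.2
```

Call:
apply_moves:
  rows:
    - {"fingers":255,"dx":-0.2,"dy":-0.025,"dz":0,"spin":0}
    - {"fingers":255,"dx":-0.2,"dy":-0.025,"dz":0,"spin":0}
    - {"fingers":255,"dx":-0.2,"dy":-0.025,"dz":0,"spin":0}
    - {"fingers":255,"dx":-0.2,"dy":-0.025,"dz":0,"spin":0}
    - {"fingers":255,"dx":-0.2,"dy":-0.025,"dz":0,"spin":0}
    - {"fingers":255,"dx":-0.2,"dy":-0.025,"dz":0,"spin":0}
    - {"fingers":255,"dx":-0.2,"dy":-0.025,"dz":0,"spin":0}
    - {"fingers":255,"dx":-0.2,"dy":-0.025,"dz":0,"spin":0}
    - {"fingers":255,"dx":-0.2,"dy":-0.025,"dz":0,"spin":0}
    - {"fingers":255,"dx":-0.2,"dy":-0.025,"dz":0,"spin":0}

```text
time: 13.45
tcp_pos: [0.4552, 0.184, 0.0959]
orientation: [[0.993, 0.122, 0.009], [0.122, -0.993, 0.008], [0.01, -0.007, -1.0]]
wrist_force: [9.9, 0.5, -6.3]
width: 0.201
```

Call:
apply_moves:
  rows:
    - {"fingers":255,"dx":-0.19,"dy":-0.024,"dz":0,"spin":0}
    - {"fingers":255,"dx":-0.19,"dy":-0.024,"dz":0,"spin":0}
    - {"fingers":255,"dx":-0.19,"dy":-0.024,"dz":0,"spin":0}
    - {"fingers":255,"dx":-0.19,"dy":-0.024,"dz":0,"spin":0}
    - {"fingers":255,"dx":-0.19,"dy":-0.024,"dz":0,"spin":0}
    - {"fingers":255,"dx":-0.19,"dy":-0.024,"dz":0,"spin":0}
    - {"fingers":255,"dx":-0.19,"dy":-0.024,"dz":0,"spin":0}
    - {"fingers":255,"dx":-0.19,"dy":-0.024,"dz":0,"spin":0}
    - {"fingers":255,"dx":-0.19,"dy":-0.024,"dz":0,"spin":0}
    - {"fingers":255,"dx":-0.19,"dy":-0.024,"dz":0,"spin":0}
    - {"fingers":255,"dx":-0.19,"dy":-0.024,"dz":0,"spin":0}
    - {"fingers":255,"dx":-0.19,"dy":-0.024,"dz":0,"spin":0}
    - {"fingers":255,"dx":-0.19,"dy":-0.024,"dz":0,"spin":0}
    - {"fingers":255,"dx":-0.19,"dy":-0.024,"dz":0,"spin":0}

```text
time: 14.62
tcp_pos: [0.4552, 0.1842, 0.0962]
orientation: [[0.992, 0.122, 0.012], [0.122, -0.993, 0.009], [0.013, -0.007, -1.0]]
wrist_force: [8.9, 1.1, -7.6]
width: 0.202
```

Run:
```python
from h import *
s=save('scene');P=pts(s);z=P[...,2]; im=s['img'].max(-1)
l=P[(im<60)&(z>.07)&(z<.105)&(P[...,0]>.555)&(P[...,0]<.65)&(abs(P[...,1]-.203)<.03)]
print('tab',len(l),l.mean(0).round(4),cv2.minAreaRect((l[:,:2]*1000).astype(np.float32)))
q=P[(z>.105)&(z<.18)&(P[...,0]>.545)&(P[...,0]<.66)&(abs(P[...,1]-.2)<.04)]
for x in np.arange(.55,.6,.01):
    w=q[abs(q[:,0]-x)<.005]
    if len(w): w=w[w[:,2]>w[:,2].max()-.008]; print(x.round(2),w.mean(0).round(4),len(w))
w=q[q[:,2]<.14]; print('leg',w.mean(0))
```

```text
tab 56 [0.5849 0.1946 0.0867] ((584.4736328125, 197.59646606445312), (25.762027740478516, 13.966318130493164), 79.74121856689453)
0.55 [0.55   0.1948 0.1572] 9
0.56 [0.5602 0.1971 0.1577] 10
0.57 [0.5712 0.1985 0.1596] 7
0.58 [0.5795 0.1992 0.1588] 8
0.59 [0.5891 0.2005 0.1581] 10
leg [0.59133564 0.20029643 0.12256352]
```

Call:
apply_moves:
  rows:
    - {"fingers":255,"dx":0.1,"dy":0.012,"dz":0,"spin":0}
    - {"fingers":255,"dx":0.3,"dy":0.037,"dz":0,"spin":0}
    - {"fingers":255,"dx":0.6,"dy":0.075,"dz":0,"spin":0}
    - {"fingers":255,"dx":0.9,"dy":0.11,"dz":0,"spin":0}
    - {"fingers":255,"dx":1.2,"dy":0.15,"dz":0,"spin":0}
    - {"fingers":255,"dx":1.2,"dy":0.15,"dz":0,"spin":0}
    - {"fingers":255,"dx":1.2,"dy":0.15,"dz":1,"spin":0}
    - {"fingers":255,"dx":1.2,"dy":0.15,"dz":2.5,"spin":0}
    - {"fingers":255,"dx":1.2,"dy":0.15,"dz":4,"spin":0}
    - {"fingers":255,"dx":1.2,"dy":0.15,"dz":5.5,"spin":0}
    - {"fingers":255,"dx":1.2,"dy":0.15,"dz":7,"spin":0}
    - {"fingers":255,"dx":1.2,"dy":0.15,"dz":8.5,"spin":0}
    - {"fingers":255,"dx":1.2,"dy":0.15,"dz":9.2,"spin":0}
    - {"fingers":255,"dx":1.2,"dy":0.15,"dz":9.2,"spin":0}
    - {"fingers":255,"dx":1.2,"dy":0.15,"dz":9.2,"spin":0}

```text
time: 15.92
tcp_pos: [0.4671, 0.1857, 0.1885]
orientation: [[0.992, 0.122, 0.013], [0.122, -0.993, 0.009], [0.014, -0.007, -1.0]]
wrist_force: [-0.2, 0.1, -2.1]
width: 0.202
```

Run:
```python
from h import *
o=ctrl.get_obs(); print(o['tcp_pos'],o['wrist_force'],o['orientation'].round(3))
for n in('scene','side'):
    s=save(n);P=pts(s);z=P[...,2]; im=s['img'].max(-1)
    l=P[(im<60)&(z>.07)&(z<.105)&(P[...,0]>.555)&(P[...,0]<.65)&(abs(P[...,1]-.203)<.03)]
    if len(l)>5: print('tab',len(l),l.mean(0).round(4),cv2.minAreaRect((l[:,:2]*1000).astype(np.float32)))
    q=P[(z>.15)&(z<.27)&(P[...,0]>.545)&(P[...,0]<.66)&(abs(P[...,1]-.2)<.04)]
    for x in np.arange(.55,.61,.01):
        w=q[abs(q[:,0]-x)<.005]
        if len(w): w=w[w[:,2]>w[:,2].max()-.008]; print(x.round(2),w.mean(0).round(4),len(w))
    w=q[q[:,2]<.225]; 
    if len(w): print('leg',w.mean(0),w.min(0))
```

```text
[0.46706276 0.18566884 0.1884592 ] [-0.22544768  0.07357475 -2.10651308] [[ 0.992  0.122  0.013]
 [ 0.122 -0.993  0.009]
 [ 0.014 -0.007 -1.   ]]
tab 75 [0.5846 0.1966 0.0883] ((582.5106201171875, 196.83273315429688), (11.134860038757324, 25.367021560668945), 8.138188362121582)
0.55 [0.5504 0.1939 0.2502] 10
0.56 [0.5602 0.1963 0.2502] 10
0.57 [0.5709 0.197  0.251 ] 9
0.58 [0.5807 0.199  0.2518] 10
0.59 [0.5908 0.2001 0.2512] 11
0.6 [0.6001 0.2014 0.2503] 11
leg [0.60310468 0.20192591 0.20175516] [0.59858736 0.19804964 0.175225  ]
tab 22 [0.5825 0.2056 0.0884] ((583.114501953125, 202.0963134765625), (25.513538360595703, 7.770406723022461), 87.59528350830078)
0.55 [0.5485 0.2    0.2483] 6
0.56 [0.559  0.2003 0.247 ] 8
0.57 [0.5691 0.2004 0.2459] 9
0.58 [0.5785 0.2021 0.2469] 7
0.59 [0.5888 0.2045 0.2474] 6
0.6 [0.5988 0.2048 0.2474] 6
leg [0.6028658  0.20863525 0.20131874] [0.59960184 0.20429906 0.17461827]
```

Call:
apply_moves:
  rows:
    - {"fingers":255,"dx":0.2,"dy":-1.5,"dz":0,"spin":0}
    - {"fingers":255,"dx":0.7,"dy":-4,"dz":0,"spin":-0.01}
    - {"fingers":255,"dx":1.3,"dy":-7,"dz":0,"spin":-0.02}
    - {"fingers":255,"dx":1.9,"dy":-10,"dz":0,"spin":-0.03}
    - {"fingers":255,"dx":2.5,"dy":-13,"dz":0,"spin":-0.04}
    - {"fingers":255,"dx":3.1,"dy":-16,"dz":0,"spin":-0.0495}
    - {"fingers":255,"dx":3.7,"dy":-19,"dz":0,"spin":-0.0495}
    - {"fingers":255,"dx":4.3,"dy":-22,"dz":0,"spin":-0.0495}
    - {"fingers":255,"dx":4.9,"dy":-25,"dz":0,"spin":-0.0495}
    - {"fingers":255,"dx":5.5,"dy":-28,"dz":0,"spin":-0.0495}
    - {"fingers":255,"dx":6.1,"dy":-31,"dz":0,"spin":-0.0495}
    - {"fingers":255,"dx":6.8,"dy":-34,"dz":0,"spin":-0.0495}
    - {"fingers":255,"dx":7.4,"dy":-37,"dz":0,"spin":-0.0495}
    - {"fingers":255,"dx":8,"dy":-40,"dz":0,"spin":-0.0495}
    - {"fingers":255,"dx":8.5,"dy":-42.2,"dz":0,"spin":-0.0495}
    - {"fingers":255,"dx":8.7,"dy":-43,"dz":0,"spin":-0.0495}
    - {"fingers":255,"dx":8.7,"dy":-43,"dz":0,"spin":-0.0495}
    - {"fingers":255,"dx":8.7,"dy":-43,"dz":0,"spin":-0.0495}
    - {"fingers":255,"dx":8.7,"dy":-43,"dz":0,"spin":-0.0495}

```text
time: 17.6
tcp_pos: [0.5528, -0.2432, 0.1868]
orientation: [[0.997, 0.073, 0.01], [0.073, -0.997, 0.009], [0.01, -0.008, -1.0]]
wrist_force: [0.3, 0.4, -1.4]
width: 0.198
```

Run:
```python
from h import *
o=ctrl.get_obs(); print(o['tcp_pos'],o['wrist_force'],o['orientation'].round(3))
for n in('scene','wrist'):
    c=save(n);P=pts(c);z=P[...,2]
    q=P[(z>.15)&(z<.29)&(P[...,0]>.585)&(P[...,0]<.72)&(abs(P[...,1]+.238)<.03)]
    for x in np.arange(.6,.7,.02):
        w=q[abs(q[:,0]-x)<.008]
        if len(w): w=w[w[:,2]>w[:,2].max()-.008]; print(n,x.round(2),w.mean(0).round(4),len(w))
    w=q[q[:,0]>.68]; print('leg',w.mean(0) if len(w) else '')
    p=P[(z>.108)&(z<.118)&(P[...,0]>.58)&(P[...,0]<.68)&(abs(P[...,1]+.238)<.04)]; print('posts',len(p))
    for x0 in(.603,.655):
        w=p[abs(p[:,0]-x0)<.015]
        if len(w): print(w.mean(0).round(4),w.min(0).round(4),w.max(0).round(4),len(w))
```

```text
[ 0.55280944 -0.24316979  0.18678241] [ 0.31849182  0.36203518 -1.35657568] [[ 0.997  0.073  0.01 ]
 [ 0.073 -0.997  0.009]
 [ 0.01  -0.008 -1.   ]]
scene 0.6 [ 0.6003 -0.2387  0.2476] 21
scene 0.62 [ 0.6202 -0.2363  0.2478] 19
scene 0.64 [ 0.6399 -0.2356  0.2484] 21
scene 0.66 [ 0.6609 -0.2342  0.2486] 21
scene 0.68 [ 0.6806 -0.2324  0.2492] 24
leg [ 0.68885419 -0.23144945  0.21721559]
posts 7
[ 0.6014 -0.2218  0.1097] [ 0.6004 -0.2228  0.1085] [ 0.6025 -0.2208  0.1109] 2
[ 0.6558 -0.2384  0.109 ] [ 0.6503 -0.2538  0.1085] [ 0.6594 -0.2178  0.1095] 5
wrist 0.6 [ 0.6002 -0.2408  0.2498] 949
wrist 0.62 [ 0.6203 -0.2393  0.2501] 1143
wrist 0.64 [ 0.6402 -0.2377  0.2505] 1372
wrist 0.66 [ 0.6591 -0.2363  0.2507] 1436
leg 
posts 238
[ 0.6011 -0.2413  0.1096] [ 0.5966 -0.2618  0.108 ] [ 0.6055 -0.221   0.1123] 115
[ 0.6529 -0.2379  0.1098] [ 0.6484 -0.2575  0.108 ] [ 0.6567 -0.2175  0.1126] 123
```

Call:
apply_moves:
  rows:
    - {"fingers":255,"dx":0.15,"dy":-0.12,"dz":-1,"spin":0}
    - {"fingers":255,"dx":0.15,"dy":-0.12,"dz":-3,"spin":0}
    - {"fingers":255,"dx":0.15,"dy":-0.12,"dz":-5,"spin":0}
    - {"fingers":255,"dx":0.15,"dy":-0.12,"dz":-7,"spin":0}
    - {"fingers":255,"dx":0.15,"dy":-0.12,"dz":-9,"spin":0}
    - {"fingers":255,"dx":0.15,"dy":-0.12,"dz":-11,"spin":0}
    - {"fingers":255,"dx":0.15,"dy":-0.12,"dz":-12.5,"spin":0}
    - {"fingers":255,"dx":0.15,"dy":-0.12,"dz":-13.3,"spin":0}
    - {"fingers":255,"dx":0.15,"dy":-0.12,"dz":-13.8,"spin":0}
    - {"fingers":255,"dx":0.15,"dy":-0.12,"dz":-14.2,"spin":0}
    - {"fingers":255,"dx":0.15,"dy":-0.12,"dz":-14.4,"spin":0}
    - {"fingers":255,"dx":0.15,"dy":-0.12,"dz":-14.4,"spin":0}

```text
time: 18.7
tcp_pos: [0.5549, -0.2443, 0.0435]
orientation: [[0.997, 0.074, 0.011], [0.074, -0.997, 0.008], [0.012, -0.007, -1.0]]
wrist_force: [-0.6, -0.1, -1.3]
width: 0.205
```

No contact yet, so I'll ease down to it.

Call:
apply_moves:
  rows:
    - {"fingers":255,"dx":0,"dy":0,"dz":-0.08,"spin":0}
    - {"fingers":255,"dx":0,"dy":0,"dz":-0.15,"spin":0}
    - {"fingers":255,"dx":0,"dy":0,"dz":-0.2,"spin":0}

```text
time: 18.95
tcp_pos: [0.5555, -0.2446, 0.0423]
orientation: [[0.997, 0.074, 0.012], [0.074, -0.997, 0.007], [0.013, -0.006, -1.0]]
wrist_force: [-1.5, 0.3, 4.5]
width: 0.201
```

Run:
```python
from h import *
for n in('scene','side'):
    c=save(n);P=pts(c);z=P[...,2]
    q=P[(z>.09)&(z<.13)&(P[...,0]>.575)&(P[...,0]<.72)&(abs(P[...,1]+.238)<.03)]
    for x in np.arange(.58,.7,.02):
        w=q[abs(q[:,0]-x)<.008]
        if len(w): w=w[abs(w[:,1]-(-.2389+.0755*(w[:,0]-.62)))<.005]; print(n,x.round(2),w.mean(0).round(4),len(w))
```

```text
scene 0.58 [ 0.5815 -0.2414  0.103 ] 14
scene 0.6 [ 0.6008 -0.2397  0.1021] 18
scene 0.62 [ 0.6211 -0.2379  0.1041] 13
scene 0.64 [ 0.6398 -0.2369  0.1041] 17
scene 0.66 [ 0.659  -0.2352  0.1032] 18
scene 0.68 [ 0.6793 -0.2339  0.1048] 18
side 0.6 [ 0.6003 -0.2391  0.098 ] 5
side 0.62 [ 0.6177 -0.2379  0.0986] 9
side 0.64 [ 0.6387 -0.2373  0.1004] 7
side 0.66 [ 0.6595 -0.2356  0.0979] 7
side 0.68 [ 0.681  -0.233   0.0981] 4
```

Seated, with about 6 N on the Vs and the rod at its original height. Release, then retreat upwards.

Call:
apply_moves:
  rows:
    - {"fingers":200,"dx":0,"dy":0,"dz":0,"spin":0}
    - {"fingers":190,"dx":0,"dy":0,"dz":0,"spin":0}
    - {"fingers":170,"dx":0,"dy":0,"dz":0,"spin":0}
    - {"fingers":140,"dx":0,"dy":0,"dz":0,"spin":0}
    - {"fingers":100,"dx":0,"dy":0,"dz":0,"spin":0}
    - {"fingers":60,"dx":0,"dy":0,"dz":0,"spin":0}
    - {"fingers":20,"dx":0,"dy":0,"dz":0,"spin":0}
    - {"fingers":0,"dx":0,"dy":0,"dz":0,"spin":0}
    - {"fingers":0,"dx":0,"dy":0,"dz":0,"spin":0}
    - {"fingers":0,"dx":0,"dy":0,"dz":0,"spin":0}
    - {"fingers":0,"dx":0,"dy":0,"dz":0,"spin":0}

```text
time: 19.97
tcp_pos: [0.5555, -0.2445, 0.0423]
orientation: [[0.997, 0.074, 0.012], [0.074, -0.997, 0.007], [0.013, -0.007, -1.0]]
wrist_force: [-0.3, -0.9, -0.1]
width: 0.897
```

Call:
apply_moves:
  rows:
    - {"fingers":0,"dx":0,"dy":0,"dz":1.5,"spin":0}
    - {"fingers":0,"dx":0,"dy":0,"dz":4,"spin":0}
    - {"fingers":0,"dx":0,"dy":0,"dz":7,"spin":0}
    - {"fingers":0,"dx":0,"dy":0,"dz":10,"spin":0}
    - {"fingers":0,"dx":0,"dy":0,"dz":13,"spin":0}
    - {"fingers":0,"dx":0,"dy":0,"dz":16,"spin":0}
    - {"fingers":0,"dx":0,"dy":0,"dz":18,"spin":0}
    - {"fingers":0,"dx":0,"dy":0,"dz":18,"spin":0}
    - {"fingers":0,"dx":0,"dy":0,"dz":18,"spin":0}
    - {"fingers":0,"dx":0,"dy":0,"dz":18,"spin":0}

```text
time: 20.8
tcp_pos: [0.5548, -0.2442, 0.2212]
orientation: [[0.997, 0.074, 0.011], [0.074, -0.997, 0.008], [0.012, -0.007, -1.0]]
wrist_force: [0.6, -0.5, -1.0]
width: 1.0
```

Run:
```python
from h import *
o=ctrl.get_obs(); print(o['tcp_pos'],o['wrist_force'],o['width'],abs(o['qvel']).max())
c=save('wrist');P=pts(c); z=P[...,2]
s=np.zeros(z.shape,bool); s[150:225,295:340]=1
q=P[s&(z>.103)&(z<.112)]; print(len(q),cv2.minAreaRect((q[:,:2]*1000).astype(np.float32)),np.median(q,0))
r=P[(z>.094)&(z<.112)&(P[...,0]>.575)&(P[...,0]<.70)&(abs(P[...,1]+.238)<.03)]
for x in np.arange(.58,.7,.02):
    w=r[abs(r[:,0]-x)<.005]
    if len(w): w=w[w[:,2]>w[:,2].max()-.006]; print(x.round(2),np.median(w,0).round(4),len(w))
print(r.max(0))
cv2.imwrite('pics/w5.png',cv2.convertScaleAbs(c['img'],alpha=1.4))
s=save('scene');P=pts(s);z=P[...,2]; im=s['img'].max(-1)
l=P[(im<60)&(z>.07)&(z<.105)&(P[...,0]>.555)&(P[...,0]<.65)&(abs(P[...,1]-.203)<.03)]; print('tab',cv2.minAreaRect((l[:,:2]*1000).astype(np.float32)))
```

```text
[ 0.55475219 -0.24422279  0.22120116] [ 0.59110063 -0.50825714 -0.99502506] 1.0000287735757132 1.0250593512149044
827 ((572.9696655273438, -243.3333740234375), (61.97079849243164, 39.78710174560547), 4.37984037399292) [ 0.56963068 -0.24335884  0.10577973]
0.58 [ 0.5801 -0.2432  0.1044] 88
0.6 [ 0.6008 -0.2405  0.1088] 118
0.62 [ 0.6201 -0.2401  0.1041] 95
0.64 [ 0.6401 -0.2385  0.1042] 113
0.66 [ 0.6567 -0.2486  0.1065] 55
0.68 [ 0.6801 -0.2355  0.1041] 121
[ 0.69158442 -0.21768553  0.11195836]
tab ((582.364990234375, 197.62261962890625), (10.631938934326172, 24.733062744140625), 2.47055983543396)
```

View pics/w5.png

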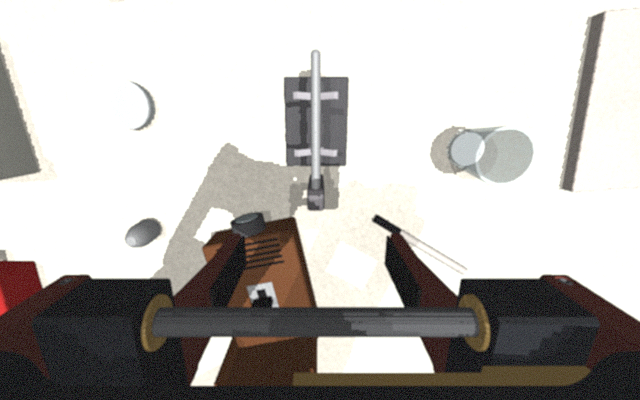

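The rod hangs in both Vs as before (handle (317,192), bend (316,55)). Its height and line match the first view to under 1 mm, and the gripper is clear. Handing in.

```bash
python3 -c "
from bench import ctrl
print(ctrl.finish_job())"
```

```text
the job is handed in; nothing more can be done
None
```

The lever is drawn home, the rod is hung back on its rest, and the job is handed in. No verdict was reported.

- **Drawing the lever:** I lifted the rod by its handle, reached over the guard and drew the lever about 25 mm until it met its stop. The force on the way was about 3 N.
- **Steady pull:** I held it against the stop for about 2 s. The wrist sensor read roughly 9–10 N along the pull, or about 11 N in total with the vertical share. The highest reading was well below 20 N, but I only had readings at the end of each move.
- **Hanging the rod back:** It lies in both Vs with the handle towards the robot. Its line and height match the start to under 1 mm, and the gripper is open and clear above it.
- **Lever after release:** The tab is still about 25 mm from its starting position, above the 18 mm needed.

Two things did not match cleanly:
- **Vertical force:** During the pull the wrist also showed up to about 6 N downward, probably friction on the leg. The total still fell within 6–15 N.
- **Tool tilt:** The tool tilted by about 0.012 rad under load, while the rod still seated level.

I did not re-measure the bystanders. Those visible in the last picture look unmoved.

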